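Load the deburring tumbler and start it

ROBOT

A 6-joint arm with a two-finger parallel gripper is mounted at the origin on the work surface. World frame = base frame: x ahead of the robot, y to its left, z up, the work surface at z = 0. Lengths are in m, angles in degrees, forces in N, time in s.
With the tool pointing down it reaches from about 0.325 to 0.85 m from the base axis. Payload 15.5 kg.
Tool frame: the origin (TCP) lies midway between the tips of the shut fingers; the grasp point (between the pads) lies 19 mm behind it; z points along the fingers, y is the line along which they close (so a half turn about z gives the same grasp; the last joint's range is limited). The gripper opens to 91 mm and grips with 3 to 60 N. Pads are 32 mm wide; open, the fingers measure 118 mm over their backs; the gripper's body (76 mm by 178 mm) begins 60 mm behind the grasp point.
Start: joints at [63.398, 28.281, 77.091, -0, 74.628, -5.472], TCP at [0.225, 0.583, 0.214] pointing down, gripper open.
Joint ranges: [-166.48, 166.48], [-47.26, 123.95], [12.59, 153.08], [-70.14, 250.14], [6.76, 159.57], [-176.63, 176.63]. Speed limits (degrees/s): [108.29, 108.29, 147.25, 172.46, 172.46, 172.46].

INTERFACE

Orientations are given as a 3x3 rotation matrix whose columns are the frame's x, y, z axes.
In Python, from bench import ctrl gives the robot as it stands. The module is installed in compiled form; this text tells all that it offers. Calls block until the motion is done:
- ctrl.goto(position, orientation): joint-space move of the TCP to a pose.
- ctrl.move_l(position, vel=0.15, ori=None, contact_N=None): straight line of the TCP; ori=None keeps the orientation; vel is the mean speed in m/s. With contact_N (N) it stops when the force on the tool has changed by that much, and returns True; else False.
- ctrl.movej(angles): joint-space move.
- ctrl.command_gripper(opening): opening from 0.0 (shut) to 1.0 (fully open); the grip force is fixed at half the most; returns when the fingers have stopped.
- ctrl.sleep(seconds).
- ctrl.ik(position, orientation): joint angles nearest the present ones, or None.
- ctrl.read_camera(name): name is "side" or "top"; returns the picture (384x512x3 uint8, blue, green, red); there is no depth.
- ctrl.camera_params(name): a dict with "fx", "fy", "cx", "cy" (pixels), "D" ([k1, k2, p1, p2, k3] as OpenCV has them; the pictures are not rectified), "pose" (4x4, takes a point from camera to world coordinates). Camera axes: x right, y up, looking along -z (the intrinsics and any distortion apply to the point x, -y, -z); pixel columns grow to the right and rows downward; lengths in m; the calibration is good to about 2 mm. A picture is of the moment at which its call begins. camera_params takes no time and is no camera call.
A pose or a line that the arm cannot do raises ctrl.MotionError and nothing moves.
- ctrl.sign_off(): hands the job in; it is judged then, once.
Readings, each from a call of its own:
- ctrl.current_t(): time.
- ctrl.current_q(): joint angles.
- ctrl.current_dq(): joint speeds.
- ctrl.current_effort(): joint torques, N m.
- ctrl.current_tool_pos(): TCP position.
- ctrl.current_eef_rot(): TCP orientation.
- ctrl.current_contact_force(): force on the tool from outside, world axes, zero at the start.
- ctrl.current_wrist_torque(): the same for the moment, N m.
- ctrl.current_grip_width(): opening from 0.0 (shut) to 1.0 (fully open).
- ctrl.current_grasp_force(): force on a finger pad.
Only numpy, scipy, OpenCV 4.12 (cv2) and the standard library are available. Lean on these libraries where they do the work, as an engineer would, in place of code of your own. Each camera call takes 0.05 s, during which the arm holds its last target. There are 200 camera calls.

TASK

Load the vibratory tumbler and start it: open its clear lid, set every loose gear down inside the green tub without dropping it in, take the scoop out of its spring clips and scoop all the white ceramic balls from the red tote into the tub, then press the scoop fully home in both clips, shut the lid and, with everything loaded and the lid down, push the green start button. Never take balls out of the tote with the fingers (only a ball spilt elsewhere may be picked up by hand), and leave the other things on the bench where they are.

Things in the scene. Friction and masses are not known exactly. Their poses are not given: they have to be found in the camera images.
- tumbler: Vibratory deburring machine, fixed. Origin on the bench under the tub's centre, x from its front (robot side) to its back, y along the tub, z up; mm. Green open tub, flat floor: outside 146 (x) x 256 (y), walls 8 thick, inside 130 x 240; inner floor z = 84, rim z = 175. Blue bed plate 190 x 290, 22 high. Grey control box 85 x 62 at x = -10, y = 180, top z = 172, start button on it.
- lid (a joint): Hinge of the clear lid on the tub (150 x 258 x 8 mm, 0.3 kg). 0 = shut (it may start ajar), grows as it opens up and back, 1.8 rad at most. The hinge axis runs along the tumbler's y at the back rim, at x = 75, z = 175.5 mm in the tumbler frame. The hinge is stiff: the lid stays at any angle; it takes about 5 N at the handle to move.
- lid_handle (a point): Middle of the black round bar handle on the lid, 10 mm thick, 110 long along the tumbler's y, on two end posts; the bar's centre line stands 35 mm off the lid's upper face. From the hinge axis it lies at x = -132, z = +43 mm in the lid's frame (this point's axes turn with the lid; parallel to the tumbler's when shut).
- start (a joint): Travel of the green spring-return start button, 28 mm in diameter, pressed straight down: 0 = released, 0.006 m = fully down (5 N).
- start_top (a point): Centre of the top face of the start button, z = 194 mm when released.
- tote: Red open tote with the ceramic balls, fixed. Origin on the bench under its centre; x points from its low front lip to its high back wall, y across, z up; mm. Inside 200 (x) x 140 (y), walls and floor 4 thick (inner floor z = 4). Front lip (-x) 18 high, side walls 45, back wall (+x) 60, from the bench.
- rack_seat (a point): Seat of the scoop's fixed rail: midway between two upward-open spring clips on posts 10 x 12 mm at x = -42 and +42, on a base 150 x 60 x 10 high. 100 mm above the bench, at the clipped neck's axis; x along the rail, the way the blade points, z up. With the scoop home its origin is here (some mm of play along x). Lifting it straight out of, or pressing it into, both clips takes 8 to 20 N.
- scoop: Hand scoop, about 0.2 kg; origin at the centre of its black grip block 50 (x) x 20 (y) x 22 (z) mm, x forward to the blade, z up when level. A round steel neck 12 mm thick runs along x through the grip from -64 to +74; the clips hold it at -42 and +42. A strut goes down from its front end (x 68, z 0) to the back wall of the pan (x 88, z -42).
- scoop_pan (a point): Point in the scoop's aluminium pan, 12 mm above its floor, at (120, 0, -71) mm in the scoop frame, axes as the scoop. Pan floor from x = 85 to the front lip at x = 165, 66 wide, 2 thick, underside z = -85; back wall 46 high, 56 wide; side walls 38 high from x = 87 to 145, flaring from 54 to 64 apart.
- ball0: White ceramic polishing ball, 24 mm in diameter, 18 g; 5 to 8 of these eight are present. Origin at its centre (its axes turn as it rolls). It starts on the floor of the tote.
- ball1: White ceramic polishing ball, 24 mm in diameter, 18 g; 5 to 8 of these eight are present. Origin at its centre (its axes turn as it rolls). It starts on the floor of the tote.
- ball2: White ceramic polishing ball, 24 mm in diameter, 18 g; 5 to 8 of these eight are present. Origin at its centre (its axes turn as it rolls). It starts on the floor of the tote.
- ball3: White ceramic polishing ball, 24 mm in diameter, 18 g; 5 to 8 of these eight are present. Origin at its centre (its axes turn as it rolls). It starts on the floor of the tote.
- ball4: White ceramic polishing ball, 24 mm in diameter, 18 g; 5 to 8 of these eight are present. Origin at its centre (its axes turn as it rolls). It starts on the floor of the tote.
- ball5: White ceramic polishing ball, 24 mm in diameter, 18 g; 5 to 8 of these eight are present. Origin at its centre (its axes turn as it rolls). It starts on the floor of the tote.
- ball6: White ceramic polishing ball, 24 mm in diameter, 18 g; 5 to 8 of these eight are present. Origin at its centre (its axes turn as it rolls). It starts on the floor of the tote.
- ball7: White ceramic polishing ball, 24 mm in diameter, 18 g; 5 to 8 of these eight are present. Origin at its centre (its axes turn as it rolls). It starts on the floor of the tote.
- gear0: Dark steel gear to be deburred, 0.26 kg; one or both are present. Origin at the centre of its underside, z up. Toothed disc 60 mm in diameter and 18 high, with a smooth round boss 28 mm in diameter on top of it, from z = 18 to 36. It starts lying flat on the bench, boss up.
- gear1: Dark steel gear to be deburred, 0.26 kg; one or both are present. Origin at the centre of its underside, z up. Toothed disc 60 mm in diameter and 18 high, with a smooth round boss 28 mm in diameter on top of it, from z = 18 to 36. It starts lying flat on the bench, boss up.
- hammer: Hammer lying on the bench, to be left alone; origin on its underside.
- bearing: Bright bearing ring, 62 mm across, 16 high, lying on the bench, to be left alone; origin at the centre of its underside.
- jar: Jar, 70 mm across, 100 high, to be left alone; origin at the centre of its underside.
- oil: Blue oil bottle, 64 mm across, 170 high, to be left alone; origin at the centre of its underside.
- bolt: Loose bolt about 50 mm long, to be left alone.

How it is judged:
By the outcome, as a careful person would: the job done as asked, in the order asked, and still so for the second after the job is handed in, with the robot touching nothing.
Of ball0, ball1, ball2, ball3, ball4, ball5, ball6, ball7 only 5 to 8 are there at a start; the rules pass over those that are not, and their reading is None.
Of gear0, gear1 only 1 to 2 are there at a start; the rules pass over those that are not, and their reading is None.
At some moment in a run one of gear0, gear1 may be knocked a few centimetres aside while the robot is not near it.
It also fails if it takes over 210 s, if anything falls off the work surface, if the arm or the gripper's body presses on something with over 40 N, if the wrist force passes 120 N, or if a joint passes its speed limit or range.

## Working session

There is one attempt and no reset: what is moved stays moved. The work goes in short steps, each a Python script; the robot and the scene stay as the last script left them, time stands still between calls to the robot, and variables do not carry over. Pictures are saved under pics/ and viewed, at most 18 in all, crops included, and the job is handed in when it is done.

```bash
mkdir -p pics
python3 - <<'E'
from bench import ctrl
import cv2,numpy as np
for n in("top","side"):
    im=ctrl.read_camera(n); cv2.imwrite(f"pics/{n}0.png",im)
    p=ctrl.camera_params(n); print(n,{k:np.round(np.array(v),4).tolist() for k,v in p.items()})
print(ctrl.current_t(), np.round(ctrl.current_eef_rot(),3).tolist(), ctrl.current_tool_pos())
E
```

```text
top {'fx': 445.4647, 'fy': 445.4647, 'cx': 251.3695, 'cy': 197.7672, 'D': [0.0468, 0.0, 0.0, 0.0, 0.0], 'pose': [[0.0367, 0.9723, -0.2309, 0.2894], [-0.9993, 0.0357, -0.0088, 0.0474], [-0.0003, 0.231, 0.9729, 1.384], [0.0, 0.0, 0.0, 1.0]]}
side {'fx': 471.8648, 'fy': 471.8648, 'cx': 250.7202, 'cy': 192.9493, 'D': [-0.0806, 0.0, 0.0, 0.0, 0.0], 'pose': [[0.8882, 0.3195, -0.3301, 0.1561], [-0.4593, 0.6347, -0.6215, -0.7211], [0.011, 0.7036, 0.7105, 1.001], [0.0, 0.0, 0.0, 1.0]]}
0.1 [[-0.933, 0.36, -0.0], [0.36, 0.933, -0.001], [0.0, -0.001, -1.0]] [0.22517426 0.58268683 0.21342606]
```

View pics/top0.png

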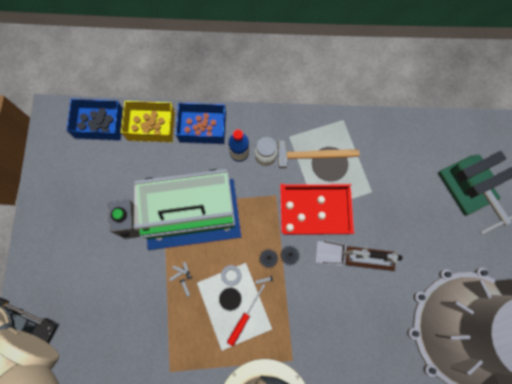

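View pics/side0.png

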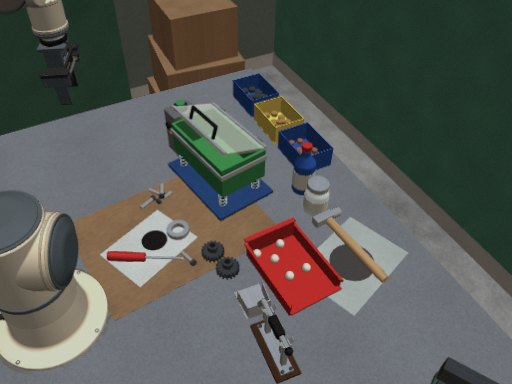

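The top view shows the tumbler around (185,205), the red tote at (317,208) with 5 balls, gears at (268,258) and (290,255), and the scoop rack at (360,257). The black disc at (230,299) looks flat. Next I'll zoom in on both views.

```bash
cat > h.py <<'E'
import numpy as np, cv2
from bench import ctrl
P={n:ctrl.camera_params(n) for n in("top","side")}
def K(p): return np.array([[p["fx"],0,p["cx"]],[0,p["fy"],p["cy"]],[0,0,1.]])
def ray(n,uv):
    p=P[n]; q=cv2.undistortPoints(np.array([[uv]],float),K(p),np.array(p["D"],float))[0,0]
    T=np.array(p["pose"]); d=T[:3,:3]@np.array([q[0],-q[1],-1.]); return T[:3,3],d/np.linalg.norm(d)
def plane(n,uv,z):
    o,d=ray(n,uv); return o+d*(z-o[2])/d[2]
def tri(a,b):
    o1,d1=ray("top",a); o2,d2=ray("side",b)
    s=np.linalg.lstsq(np.c_[d1,-d2],o2-o1,rcond=None)[0]
    x,y=o1+s[0]*d1,o2+s[1]*d2; return (x+y)/2,np.linalg.norm(x-y)
def proj(n,X):
    p=P[n]; T=np.array(p["pose"]); c=T[:3,:3].T@(np.array(X,float)-T[:3,3])
    c=c*[1,-1,-1]; return cv2.projectPoints(c.reshape(1,1,3),np.zeros(3),np.zeros(3),K(p),np.array(p["D"],float))[0].ravel()
def blobs(n,im,f,box,amin=5):
    x0,y0,x1,y1=box; hsv=cv2.cvtColor(im,cv2.COLOR_BGR2HSV); m=f(hsv[...,0].astype(int),hsv[...,1].astype(int),hsv[...,2].astype(int)).astype(np.uint8)
    M=np.zeros_like(m); M[y0:y1,x0:x1]=m[y0:y1,x0:x1]
    k,l,s,c=cv2.connectedComponentsWithStats(M); return [(c[i].round(2).tolist(),int(s[i,4]),(l==i)) for i in range(1,k) if s[i,4]>=amin]
E
python3 - <<'E'
from h import *
t=cv2.imread("pics/top0.png");s=cv2.imread("pics/side0.png")
def crop(im,b,k): return cv2.resize(im[b[1]:b[3],b[0]:b[2]],None,fx=k,fy=k,interpolation=cv2.INTER_CUBIC)
cv2.imwrite("pics/c1.png",crop(t,(250,175,410,285),5))
cv2.imwrite("pics/c2.png",crop(s,(190,210,350,384)[:3]+(384,),3.4))
cv2.imwrite("pics/c3.png",np.hstack([crop(t,(100,160,250,260),2.6),crop(s,(160,90,310,230),2.6)[:260]]))
W=lambda h,S,v:(S<70)&(v>175)
for n,im,b in(("top",t,(283,187,350,232)),("side",s,(250,230,335,300))):
    for c,a,_ in blobs(n,im,W,b): print("ball",n,c,a,plane(n,c,.016).round(4))
D=lambda h,S,v:(v<75)
for n,im,b in(("top",t,(255,243,303,270)),("side",s,(195,232,245,282))):
    for c,a,_ in blobs(n,im,D,b,20): print("gear",n,c,a,plane(n,c,.02).round(4))
R=lambda h,S,v:((h<8)|(h>172))&(S>130)&(v>70)
for n,im,b in(("top",t,(270,175,365,245)),("side",s,(235,210,350,315))):
    for c,a,m in blobs(n,im,R,b,100):
        q=cv2.approxPolyDP(cv2.convexHull(np.argwhere(m)[:,::-1].astype(np.int32)),3,True)[:,0]; print("tote",n,a,q.tolist())
G=lambda h,S,v:(h>50)&(h<75)&(S>150)&(v>90)
for n,im,b in(("top",t,(105,200,135,235)),("side",s,(165,90,195,115))):
    for c,a,m in blobs(n,im,G,b,10): print("btn",n,c,a,plane(n,c,.194).round(4))
B=lambda h,S,v:(h>105)&(h<125)&(S>120)&(v>40)
for n,im,b in(("top",t,(125,160,255,260)),("side",s,(150,140,290,225))):
    for c,a,m in blobs(n,im,B,b,60):
        q=cv2.approxPolyDP(cv2.convexHull(np.argwhere(m)[:,::-1].astype(np.int32)),2,True)[:,0]; print("bed",n,a,[(x.tolist(),plane(n,x,.022)[:2].round(3).tolist()) for x in q])
E
```

```text
ball top [320.71, 199.11] 28 [ 0.6177 -0.1587  0.016 ]
ball top [289.59, 204.72] 29 [ 0.596  -0.0611  0.016 ]
ball top [321.5, 214.79] 28 [ 0.5674 -0.1612  0.016 ]
ball top [301.18, 216.61] 28 [ 0.5593 -0.0979  0.016 ]
ball top [289.5, 226.79] 28 [ 0.5258 -0.062   0.016 ]
ball side [280.41, 242.04] 27 [ 0.5998 -0.0589  0.016 ]
ball side [320.1, 249.0] 10 [ 0.6818 -0.1269  0.016 ]
ball side [257.19, 252.0] 31 [ 0.529  -0.0603  0.016 ]
ball side [274.83, 257.17] 35 [ 0.5619 -0.0959  0.016 ]
ball side [306.52, 265.91] 33 [ 0.6206 -0.157   0.016 ]
ball side [289.92, 274.03] 38 [ 0.5699 -0.1593  0.016 ]
gear top [289.02, 255.33] 175 [ 0.437  -0.0616  0.02  ]
gear top [268.25, 258.24] 190 [0.4258 0.0014 0.02  ]
gear side [220.18, 259.84] 758 [ 0.4308 -0.0424  0.02  ]
tote top 3280 [[353, 232], [283, 233], [280, 185], [348, 184]]
tote side 4353 [[340, 288], [288, 314], [245, 246], [244, 238], [293, 217], [342, 279]]
btn top [117.34, 213.44] 85 [0.5148 0.4198 0.194 ]
bed top 993 [([233, 181], [0.665, 0.12]), ([239, 236], [0.49, 0.093]), ([148, 248], [0.444, 0.369]), ([147, 240], [0.468, 0.374]), ([230, 180], [0.668, 0.13])]
bed side 164 [([289, 160], [0.785, 0.211]), ([278, 147], [0.786, 0.282]), ([279, 140], [0.807, 0.311]), ([288, 140], [0.834, 0.298])]
bed side 1763 [([272, 191], [0.67, 0.114]), ([220, 219], [0.488, 0.083]), ([169, 163], [0.444, 0.367]), ([178, 159], [0.476, 0.372]), ([261, 180], [0.664, 0.17])]
```

View pics/c1.png

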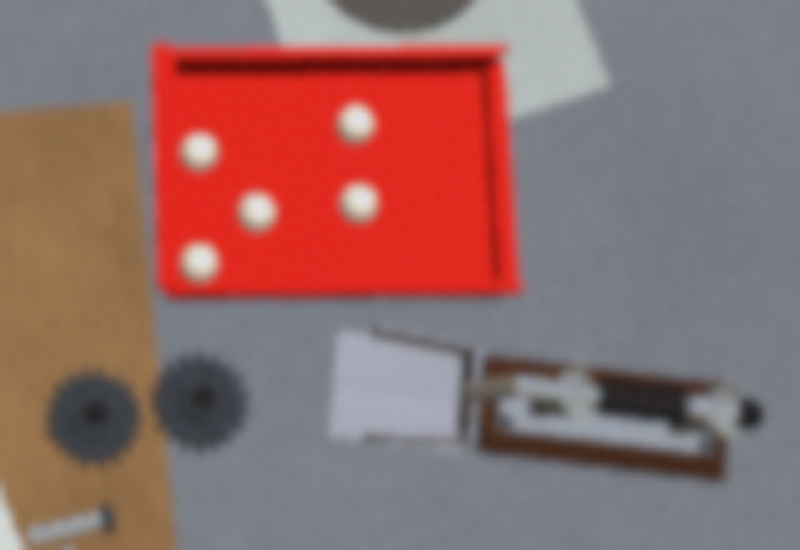

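View pics/c2.png

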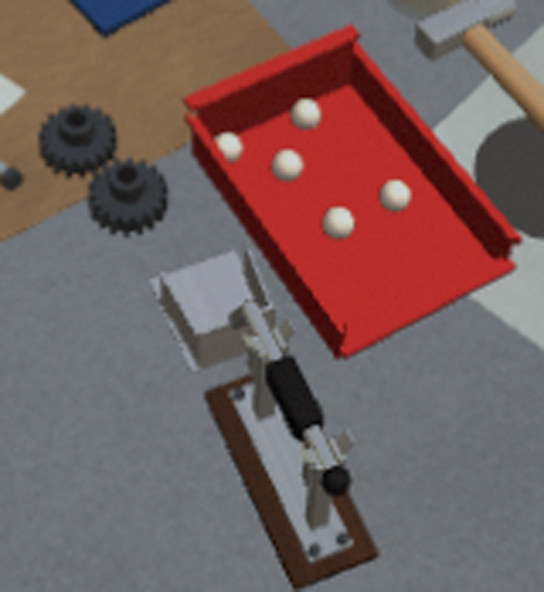

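View pics/c3.png

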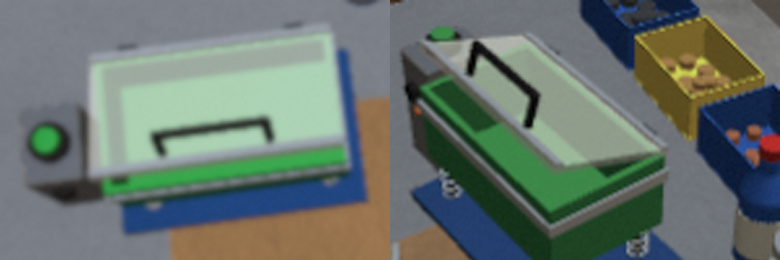

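The crops show 5 balls, with the tote's low lip on the world -y side (top-view right) and its high wall at +y. The scoop blade points +y. The lid is ajar, with its handle bar at top (160,213)–(204,207) and side (192,107)–(216,126). Next step is measuring the poses.

Run:
```python
from h import *
t=cv2.imread("pics/top0.png");s=cv2.imread("pics/side0.png")
print("handle L",tri((159.6,212.7),(191.9,107.3)),"R",tri((203.8,206.9),(215.8,126.5)))
# tote back wall top corners
print("tote back near",tri((283,233),(244,238)),"far",tri((280.3,184.5),(293,217)))
print("front far/near top z45 & 18", [plane("top",u,z).round(3)[:2].tolist() for u in((348.5,184),(353.5,232.5)) for z in(.045,.018,0)], [plane("side",(342.5,280),z).round(3)[:2].tolist() for z in(.045,.018)], plane("side",(289,314),0).round(3))
D=lambda h,S,v:(v<60)
for n,im,b in(("top",t,(364,248,392,264)),("top",t,(396,250,408,264)),("side",s,(262,310,290,345)),("side",s,(280,344,300,360))):
    for c,a,m in blobs(n,im,D,b,8):
        (c2,wh,an)=cv2.minAreaRect(np.argwhere(m)[:,::-1].astype(np.float32)); print("dark",n,c,a,np.round(c2,1),np.round(wh,1))
B=lambda h,S,v:(h<16)&(S>85)&(v<130)
for n,im,b in(("top",t,(335,240,405,275)),("side",s,(240,300,310,384))):
    for c,a,m in blobs(n,im,B,b,40):
        q=cv2.approxPolyDP(cv2.convexHull(np.argwhere(m)[:,::-1].astype(np.int32)),2,True)[:,0]
        print("rack",n,a,[(x.tolist(),plane(n,x,.010)[:2].round(3).tolist()) for x in q])
G=lambda h,S,v:(h>45)&(h<80)&(S>110)&(v>80)
for c,a,m in blobs("side",s,G,(170,90,192,110),5): print("btn side",c,a,plane("side",c,.194).round(4))
for c,a,m in blobs("top",t,G,(105,200,128,235),5): print("btn top",c,a,plane("top",c,.194).round(4))
D=lambda h,S,v:(v<48)
for n,im,b in(("top",t,(255,243,303,270)),("side",s,(195,232,245,282))):
    for c,a,_ in blobs(n,im,D,b,5): print("bore",n,c,a,plane(n,c,.036).round(4))
# pan
W=lambda h,S,v:(S<45)&(v>140)
for c,a,m in blobs("top",t,W,(310,235,350,270),50): print("pan",c,a,cv2.approxPolyDP(cv2.convexHull(np.argwhere(m)[:,::-1].astype(np.int32)),2,True)[:,0].tolist(),plane("top",c,.016))
# predicted tub rim corners in images for pose guess
c=np.array([.560,.242]);a=np.deg2rad(-9+18)
R=np.array([[np.cos(a),-np.sin(a)],[np.sin(a),np.cos(a)]])
for q in((-73,-128),(-73,128),(73,128),(73,-128)):
    w=c+R@(np.array(q)/1e3); print(q,w.round(3),proj("top",[*w,.175]).round(1),proj("side",[*w,.175]).round(1))
```

```text
handle L (array([0.5091244 , 0.29224312, 0.25676123]), np.float64(0.0007933735287288403)) R (array([0.52829224, 0.1787801 , 0.26194583]), np.float64(0.002573705811082688))
tote back near (array([ 0.49912606, -0.03931208,  0.06663592]), np.float64(0.0031905419485298487)) far (array([ 0.65097372, -0.02867162,  0.05935921]), np.float64(0.004123502193622165))
front far/near top z45 & 18 [[0.662, -0.24], [0.67, -0.246], [0.675, -0.25], [0.511, -0.253], [0.515, -0.259], [0.518, -0.263]] [[0.663, -0.249], [0.677, -0.236]] [ 0.516 -0.249  0.   ]
dark top [378.61, 254.33] 102 [378.6 254.6] [16.   6.9]
dark top [399.8, 257.5] 10 [400.  257.5] [3. 2.]
dark side [275.75, 326.02] 231 [276.1 326.7] [24.6 10.3]
dark side [288.28, 351.34] 67 [288.  351.5] [9. 8.]
rack top 134 [([393, 269], [0.409, -0.378]), ([348, 264], [0.419, -0.243]), ([347, 256], [0.443, -0.24]), ([393, 266], [0.418, -0.378])]
rack side 66 [([292, 314], [0.518, -0.257]), ([288, 313], [0.511, -0.25]), ([279, 300], [0.51, -0.209]), ([286, 302], [0.522, -0.222])]
rack side 596 [([300, 373], [0.46, -0.39]), ([277, 382], [0.405, -0.3
[... 269 characters left out ...]
3, 257.11] 9 [0.4276 0.0018 0.036 ]
bore side [212.0, 244.65] 23 [4.278e-01 4.000e-04 3.600e-02]
bore side [212.18, 249.88] 40 [ 0.4212 -0.0154  0.036 ]
bore side [213.25, 257.13] 67 [ 0.4142 -0.0379  0.036 ]
bore side [226.83, 260.96] 24 [ 0.4398 -0.0642  0.036 ]
bore side [226.92, 266.66] 38 [ 0.4325 -0.0802  0.036 ]
bore side [227.87, 274.01] 79 [ 0.4251 -0.1013  0.036 ]
pan [327.57, 252.88] 537 [[341, 266], [315, 262], [318, 240], [341, 247]] [ 0.44936674 -0.17958837  0.016     ]
(-73, -128) [0.508 0.104] [233.8 221.3] [221.4 171.6]
(-73, 128) [0.468 0.357] [140.6 232.5] [172.2 122.9]
(73, 128) [0.612 0.38 ] [137.3 181.3] [214.4 105.9]
(73, -128) [0.652 0.127] [228.1 170.8] [266.2 150.3]
```

```bash
cat >> h.py <<'E'
TC=np.array([.557,.243]); TY=np.deg2rad(9.3)
def Rz(a): c,s=np.cos(a),np.sin(a); return np.array([[c,-s,0],[s,c,0],[0,0,1.]])
def Ry(a): c,s=np.cos(a),np.sin(a); return np.array([[c,0,s],[0,1,0],[-s,0,c]])
def tum(x,y,z): return np.append(TC,0)+Rz(TY)@(np.array([x,y,z])/1e3)
FL=np.diag([1.,-1,-1])          # tool x along frame x, tool z down
FLn=np.diag([-1.,1,-1])
def best(p,R):   # of the two half-turn-equivalent grasps the one nearer mid-range of joint 6
    out=[]
    for F in(FL,FLn):
        q=ctrl.ik(p,R@F)
        if q is not None: out.append((abs(np.array(q)[5]),R@F))
    return min(out,key=lambda o:o[0])[1] if out else None
def down(yaw,p): return best(p,Rz(yaw))   # fingers close along frame y (yaw+90deg)
def bar(th):
    c,s=np.cos(th),np.sin(th); return tum(75-132*c+43*s,0,175.5+132*s+43*c)
F=lambda: np.round(ctrl.current_contact_force(),1)
E
python3 - <<'E'
from h import *
print("grip",tri((378.6,254.5),(275.9,326.3)),"knob",tri((400,257.5),(288.2,351.4)))
th0=.32; OFF=np.array([0,0,-.012])
b=bar(th0); print("bar",b.round(4))
R=down(TY+np.pi/2,b+[0,0,.12])   # close along tumbler x
for th in np.linspace(th0,1.65,5): print(ctrl.ik(bar(th)+OFF,R) is not None, end=" ")
p=ctrl.current_tool_pos(); ctrl.move_l([p[0],p[1],.40],vel=.3)
ctrl.goto(b+[0,0,.12],R); ctrl.command_gripper(.55)
print(ctrl.move_l(b+OFF,vel=.1,contact_N=8),ctrl.current_tool_pos().round(4),F())
ctrl.command_gripper(0); print("width",ctrl.current_grip_width(),ctrl.current_grasp_force(),ctrl.current_t())
for n in("top","side"): cv2.imwrite(f"pics/{n}1.png",ctrl.read_camera(n))
E
```

```text
grip (array([ 0.43986447, -0.31022538,  0.10250922]), np.float64(0.0009917356581827588)) knob (array([ 0.43417393, -0.37073657,  0.10170329]), np.float64(0.0003563382366828064))
bar [0.5207 0.2371 0.2578]
True True True True True False [0.521  0.2372 0.2464] [-0.3  0.4 -1.1]
width 0.10162854341943799 29.995101392269135 5.4833
```

Run:
```python
from h import *
OFF=np.array([0,0,-.012])
for th in np.linspace(.32,1.65,12)[1:]:
    ctrl.move_l(bar(th)+OFF,vel=.12); print(round(th,2),F(),round(ctrl.current_grip_width(),3))
ctrl.command_gripper(.3); print(F())
p=ctrl.current_tool_pos(); ctrl.move_l(p+[0,0,.13],vel=.2)
print(ctrl.current_t(),F())
g=np.array([.4277,.001,.3]); ctrl.goto([.45,.10,.32],down(0,g))
t=ctrl.read_camera("top");s=ctrl.read_camera("side")
cv2.imwrite("pics/top2.png",t);cv2.imwrite("pics/side2.png",s)
D=lambda h,S,v:(v<48)
for n,im,b in(("top",t,(225,235,320,285)),("side",s,(180,225,260,290))):
    for c,a,_ in blobs(n,im,D,b,5): print("bore",n,c,a,plane(n,c,.036).round(4))
cv2.imwrite("pics/c4.png",np.hstack([t[90:290,90:330],s[80:280,150:310]]).repeat(2,0).repeat(2,1))
```

```text
0.44 [-7.6 -0.9  8.1] 0.103
0.56 [-9.   0.1 12. ] 0.103
0.68 [-10.6  -1.4  17. ] 0.104
0.8 [-6.8  0.5 14.2] 0.101
0.92 [-4.5  0.3 13.8] 0.096
1.05 [-0.3  2.2  9.4] 0.101
1.17 [0.8 1.7 7.7] 0.099
1.29 [1.4 3.4 5.5] 0.104
1.41 [1.3 3.2 3.8] 0.101
1.53 [3.1 4.4 1.9] 0.101
1.65 [2.  5.2 2. ] 0.103
[-0.  -1.1  0.5]
10.075 [ 0.7 -0.5 -1.1]
bore top [290.12, 254.12] 8 [ 0.439  -0.0636  0.036 ]
bore side [211.84, 244.68] 19 [0.4274 0.0005 0.036 ]
bore side [212.18, 250.03] 38 [ 0.421  -0.0159  0.036 ]
bore side [213.06, 257.18] 62 [ 0.4137 -0.0378  0.036 ]
bore side [226.86, 261.0] 22 [ 0.4398 -0.0644  0.036 ]
bore side [193.08, 263.23] 13 [ 0.3611 -0.0325  0.036 ]
bore side [226.92, 266.66] 38 [ 0.4325 -0.0802  0.036 ]
bore side [228.27, 273.99] 73 [ 0.426  -0.1017  0.036 ]
```

View pics/c4.png

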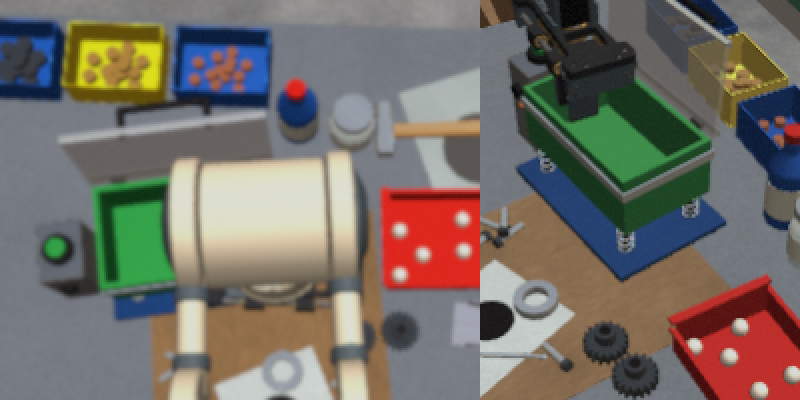

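The top crop shows the lid upright behind the tub with its handle at the back, at about (165,108). The tub is empty and both gears are where they were. I'll load the gears now.

```bash
cat >> h.py <<'E'
def gears():
    s=ctrl.read_camera("side"); out=[]
    for c,a,_ in blobs("side",s,lambda h,S,v:(v<48),(170,200,270,300),8):
        p=plane("side",c,.036)
        if a<34: out.append(p[:2])
    return s,out
def load(exp,y):
    s,o=gears(); d=[np.linalg.norm(p-exp) for p in o]; i=int(np.argmin(d)); print("gear",o[i].round(4),"off",round(d[i],4))
    if d[i]>.006: cv2.imwrite("pics/lost%d.png"%y,s); raise SystemExit("gear moved")
    g=o[i]; R=down(np.pi/2,[*g,.1]); ctrl.command_gripper(.6)
    ctrl.goto([*g,.12],R); print("touch",ctrl.move_l([*g,.0215],vel=.1,contact_N=6),ctrl.current_tool_pos().round(4))
    ctrl.command_gripper(0); print("w",round(ctrl.current_grip_width()*91,1))
    ctrl.move_l([*g,.30],vel=.25)
    T=tum(0,y,300); R=down(TY,T); ctrl.goto(T,R)
    ctrl.move_l(tum(0,y,120),vel=.2)
    print("set",ctrl.move_l(tum(0,y,98),vel=.03,contact_N=3),ctrl.current_tool_pos().round(4),F(),"w",round(ctrl.current_grip_width()*91,1))
    ctrl.command_gripper(.52); ctrl.move_l(tum(0,y,300),vel=.25); print("t",ctrl.current_t())
E
python3 - <<'E'
from h import *
load(np.array([.4275,.001]),50)
load(np.array([.4395,-.064]),-18)
for n in("top","side"): cv2.imwrite(f"pics/{n}3.png",ctrl.read_camera(n))
E
```

```text
gear [0.4277 0.001 ] off 0.0002
touch False [0.4279 0.001  0.0219]
w 27.0
set True [0.5489 0.2924 0.1052] [1.3 0.4 0.2] w 26.9
t 21.05
gear [ 0.4398 -0.0644] off 0.0005
touch False [ 0.4401 -0.0644  0.0219]
w 26.9
set True [0.5599 0.2253 0.1052] [ 0.4 -0.2 -0.2] w 27.2
t 30.125
```

Run:
```python
from h import *
S=np.array([.440,-.3105]); yw=np.deg2rad(84.6)
R=down(yw,[*S,.2]); print(R.round(3).tolist(), np.round(ctrl.ik([*S,.2],R),0))
ctrl.goto([*S,.25],R); ctrl.command_gripper(.6)
print(ctrl.move_l([*S,.081],vel=.1,contact_N=6),ctrl.current_tool_pos().round(4),F())
ctrl.command_gripper(0); print("w",round(ctrl.current_grip_width()*91,1),ctrl.current_tool_pos().round(4),F())
for z in(.086,.091,.10,.12,.20):
    ctrl.move_l([*S,z],vel=.04 if z<.11 else .15); print(z,F(),np.round(ctrl.current_wrist_torque(),2),round(ctrl.current_grip_width()*91,1))
print(ctrl.current_t())
t=ctrl.read_camera("top");s=ctrl.read_camera("side")
cv2.imwrite("pics/top4.png",t);cv2.imwrite("pics/side4.png",s)
a=s[190:384,180:360];b=t[130:324,250:430]
cv2.imwrite("pics/c5.png",cv2.resize(np.hstack([b,a]),None,fx=2.2,fy=2.2,interpolation=cv2.INTER_CUBIC))
```

```text
[[0.094, 0.996, 0.0], [0.996, -0.094, 0.0], [0.0, 0.0, -1.0]] [-42.  22.  90.  -0.  67. -36.]
False [ 0.4402 -0.3107  0.0814] [ 0.5  0.2 -0.1]
w 19.6 [ 0.4396 -0.3103  0.0809] [-3.6  0.3  2. ]
0.086 [-2.6  3.4  1.1] [0.24 0.48 0.07] 19.8
0.091 [-2.9  1.6  4.6] [0.15 0.46 0.03] 20.1
0.1 [ 0.1  0.9 -2.5] [-0.17  0.08  0.01] 19.7
0.12 [ 0.   1.  -2.6] [-0.2   0.03 -0.07] 19.6
0.2 [-0.7 -0.3 -2.6] [-0.17  0.   -0.04] 20.0
36.9167
```

View pics/c5.png

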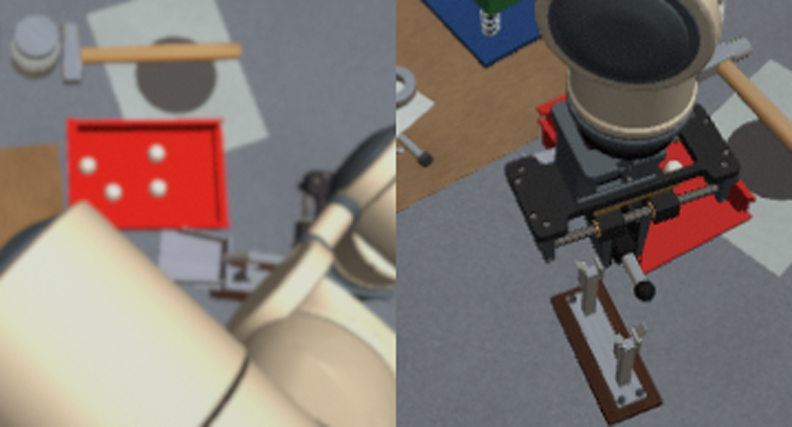

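The scoop is out of both clips and held. The pan shows at about top (338,246). I'll check its attitude in the hand and test reachability of the scooping and pouring poses.

```bash
cat >> h.py <<'E'
TO=np.array([.582,-.141]); TOY=np.deg2rad(93.3)
def tote(x,y,z): return np.append(TO,0)+Rz(TOY)@(np.array([x,y,z])/1e3)
LIP=np.array([.165,0,-.085])
def lip(P,yaw,a):     # TCP pose with the pan's lip (underside) at P, nose up by a deg
    Rs=Rz(yaw)@Ry(-np.deg2rad(a)); o=P-Rs@LIP
    return o-Rs[:,2]*.019, Rs@FL
def go(P,yaw,a,vel=.12,cn=None):
    p,R=lip(P,yaw,a); return ctrl.move_l(p,vel=vel,ori=R,contact_N=cn)
PY=TY+np.pi/2; PX=-18
E
python3 - <<'E'
from h import *
o=ctrl.current_tool_pos()+[0,0,.019]; Rs=ctrl.current_eef_rot()@FL.T
for q in((165,33,-83),(165,-33,-83),(87,27,-45),(87,-27,-45),(-64,0,0)): print(q,proj("top",o+Rs@(np.array(q)/1e3)).round(1),proj("side",o+Rs@(np.array(q)/1e3)).round(1))
def chk(P,y,a):
    p,R=lip(P,y,a); q=ctrl.ik(p,R); print(p.round(3),a,None if q is None else np.round(q,0).tolist())
for y in(32,-32):
    for x,z,a in((-58,120,-25),(-58,6,-25),(-18,6,-4),(100,6,-4),(98,45,28),(98,250,28)): chk(tote(x,y,z),TOY,a)
for yy,z,a in((-60,260,28),(-40,200,28),(-40,190,0),(-30,160,-30),(-30,150,-45),(-30,150,-55),(-30,150,-65)): chk(tum(PX,yy,z),PY,a)
E
```

```text
(165, 33, -83) [321.4 257.5] [233.4 262.7]
(165, -33, -83) [323.5 234.2] [260.4 254.1]
(87, 27, -45) [352.6 257.7] [248.9 279.1]
(87, -27, -45) [354.1 238. ] [272.5 271.4]
(-64, 0, 0) [415.7 253.4] [293.2 324.3]
[ 0.56  -0.322  0.25 ] -25 [-23.0, 24.0, 84.0, -25.0, 63.0, -17.0]
[ 0.56  -0.322  0.136] -25 [-23.0, 32.0, 91.0, -30.0, 49.0, -9.0]
[ 0.56  -0.321  0.083] -4 [-33.0, 37.0, 84.0, -4.0, 57.0, -35.0]
[ 0.554 -0.203  0.083] -4 [-24.0, 34.0, 92.0, -4.0, 53.0, -24.0]
[ 0.555 -0.221  0.026] 28 [-39.0, 48.0, 79.0, 21.0, 75.0, -52.0]
[ 0.555 -0.221  0.231] 28 [-39.0, 34.0, 70.0, 20.0, 96.0, -44.0]
[ 0.624 -0.319  0.25 ] -25 [-21.0, 29.0, 75.0, -25.0, 67.0, -16.0]
[ 0.624 -0.319  0.136] -25 [-21.0, 36.0, 82.0, -28.0, 55.0, -9.0]
[ 0.624 -0.317  0.083] -4 [-30.0, 41.0, 75.0, -4.0, 62.0, -32.0]
[ 0.617 -0.199  0.083] -4 [-21.0, 38.0, 82.0, -4.0, 58.0, -22.0]
[ 0.618 -0.218  0.026] 28 [-36.0, 51.0, 70.0, 22.0, 79.0, -47.0]
[ 0.618 -0.218  0.231] 28 [-36.0, 39.0, 61.0, 22.0, 98.0, -40.0]
[0.577 0.007 0.241] 28 [-20.0, 29.0, 78.0, 24.0, 88.0, -34.0]
[0.574 0.026 0.181] 28 [-18.0, 32.0, 83.0, 25.0, 80.0, -36.0]
[0.572 0.038 0.256] 0 [-2.0, 22.0, 81.0, -0.0, 77.0, -11.0]
[0.562 0.102 0.3  ] -30 [22.0, 24.0, 78.0, -29.0, 86.0, 17.0]
[0.555 0.141 0.313] -45 [32.0, 30.0, 74.0, -41.0, 95.0, 26.0]
[0.551 0.17  0.323] -55 [37.0, 35.0, 71.0, -48.0, 102.0, 30.0]
[0.546 0.201 0.327] -65 [41.0, 40.0, 68.0, -54.0, 109.0, 32.0]
```

Measured lip corners (322.7,235.5) and (321.8,256) match the prediction, so there's no slip. Everything is reachable, so I'll scoop the near lane first (3 balls) and check before lifting it to the tub.

```bash
cat >> h.py <<'E'
def scoop(y,first=False):
    P=tote(-58,y,130)
    if first: p,R=lip(P+[0,0,.12],TOY,-25); ctrl.goto(p,R)
    else: go(P+[0,0,.1],TOY,-25,.25)
    go(tote(-58,y,25),TOY,-25,.15)
    h=go(tote(-58,y,1),TOY,-25,.03,2.5); p=ctrl.current_tool_pos(); p0,_=lip(tote(-58,y,0),TOY,-25)
    z=(p-p0)[2]*1e3 if h else 4.; print("floor",h,round(z,2),F())
    z=np.clip(z,2.5,7)+.7
    go(tote(-40,y,z),TOY,-16,.08); go(tote(-15,y,z),TOY,-4,.08)
    go(tote(70,y,z),TOY,-4,.1); print("mid",F())
    h=go(tote(106,y,z),TOY,-4,.04,7); p=ctrl.current_tool_pos(); p0,_=lip(tote(0,y,z),TOY,-4)
    x=((p-p0)@Rz(TOY)[:,0])*1e3; print("wall",h,round(x,1),F())
    x-=.7
    for a in(4,14): go(tote(x,y,z+80*np.sin(np.deg2rad(a))),TOY,a,.05)
    go(tote(x-3,y,80),TOY,20,.1); go(tote(x-5,y,250),TOY,25,.2); print("t",ctrl.current_t(),F())
def pour():
    for yy,z,a,v in((-60,285,25,.25),(-40,240,10,.2),(-30,200,-20,.15),(-25,165,-45,.12),(-25,160,-62,.12)): go(tum(PX,yy,z),PY,a,v)
    ctrl.sleep(.5); print("poured",F())
    for yy,z,a in((-30,205,-20),(-60,280,10)): go(tum(PX,yy,z),PY,a,.2)
    print("t",ctrl.current_t(),F())
E
python3 - <<'E'
from h import *
scoop(32,True)
t=ctrl.read_camera("top");s=ctrl.read_camera("side"); cv2.imwrite("pics/top5.png",t);cv2.imwrite("pics/side5.png",s)
cv2.imwrite("pics/c6.png",cv2.resize(np.hstack([t[130:290,230:380],s[160:320,190:360]]),None,fx=2.4,fy=2.4,interpolation=cv2.INTER_CUBIC))
E
```

```text
floor True 3.91 [ 0.5 -3.7  4.1]
mid [ 0.8 -0.6 -2.4]
wall True 79.2 [-0.3 -1.8 -1. ]
t 45.075 [ 0.3  0.3 -3.5]
```

View pics/c6.png

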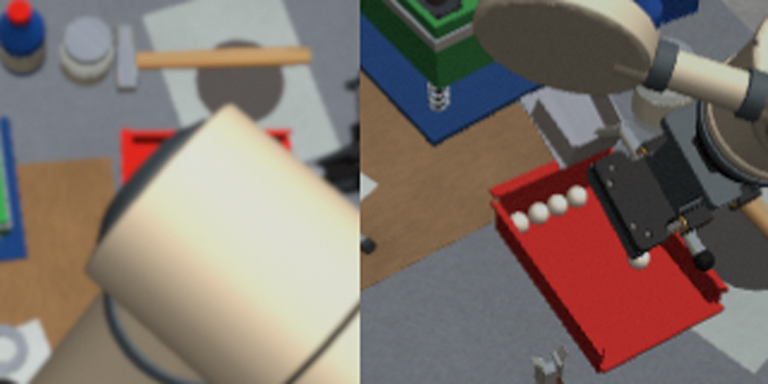

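The side crop shows four balls in a row along the back wall, at side pixels (256,252) to (280,242), and an empty pan. The 7 N limit stopped the lip at 79 mm before the balls climbed it, so I'll push harder.

```bash
python3 - <<'E'
s=open("h.py").read()
old=s[s.index("    h=go(tote(106,y,z)"):s.index("    x-=.7")]
new='''    for k in range(4):
        a=-4-2*k
        h=go(tote(112,y,z-.5),TOY,a,.04,18); p=ctrl.current_tool_pos(); p0,_=lip(tote(0,y,z),TOY,a)
        x=((p-p0)@Rz(TOY)[:,0])*1e3; print("wall",h,round(x,1),F())
        if x>95: break
        go(tote(x-4,y,z-.5),TOY,a-2,.05)
'''
open("h.py","w").write(s.replace(old,new))
E
cat >> h.py <<'E'
def balls(s):
    out=[]
    for c,a,_ in blobs("side",s,lambda h,S,v:(S<70)&(v>165),(240,205,345,312),12):
        p=Rz(TOY).T@(plane("side",c,.016)-np.append(TO,0))*1e3
        if abs(p[0])<100 and abs(p[1])<70: out.append((p[:2].round().tolist(),a))
    return out
E
python3 - <<'E'
from h import *
print(balls(ctrl.read_camera("side")))
scoop(32)
s=ctrl.read_camera("side"); print(balls(s)); cv2.imwrite("pics/side6.png",s)
cv2.imwrite("pics/c7.png",cv2.resize(s[150:320,190:360],None,fx=2.4,fy=2.4,interpolation=cv2.INTER_CUBIC))
E
```

```text
[([85.0, -26.0], 31), ([86.0, -1.0], 31), ([86.0, 23.0], 32), ([86.0, 49.0], 31), ([-24.0, -37.0], 15)]
floor True 14.27 [ 0.6 -1.7  3.5]
mid [-0.9 -0.  -2.2]
wall True 85.9 [ 1.7 -3.7 -0.4]
wall True 85.5 [-0.6 -3.6  0.5]
wall True 85.8 [-0.3 -4.2  0.7]
wall True 86.1 [ 0.2 -5.1  1.1]
t 55.8333 [-0.9  0.6 -3.4]
[([85.0, -26.0], 31), ([87.0, -1.0], 30), ([86.0, 23.0], 32), ([87.0, 49.0], 30), ([-19.0, -38.0], 32)]
```

View pics/c7.png

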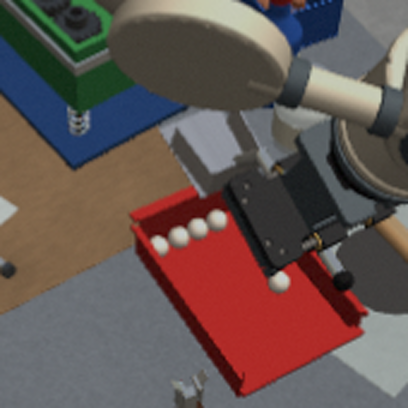

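Run:
```python
from h import *
o=ctrl.current_tool_pos(); R=ctrl.current_eef_rot()@FL.T; o=o+R[:,2]*.019
s=cv2.imread("pics/side6.png"); c=cv2.resize(s[185:255,240:360],None,fx=6,fy=6,interpolation=cv2.INTER_CUBIC)
for q in((165,33,-83),(165,-33,-83),(87,27,-39),(87,-27,-39),(85,27,-83),(145,-32,-45),(145,32,-45),(-64,0,0)):
    u=proj("side",o+R@(np.array(q)/1e3)); print(q,u.round(1)); cv2.circle(c,tuple(int(v) for v in ((u-[240,185]+.5)*6)),4,(0,0,255),1)
cv2.imwrite("pics/c8.png",c)
```

```text
(165, 33, -83) [253.6 191.9]
(165, -33, -83) [278.3 181.7]
(87, 27, -39) [277.7 214.4]
(87, -27, -39) [298.6 205.2]
(85, 27, -83) [272.5 221.9]
(145, -32, -45) [287.  182.7]
(145, 32, -45) [262.3 193. ]
(-64, 0, 0) [329.8 268.2]
```

View pics/c8.png

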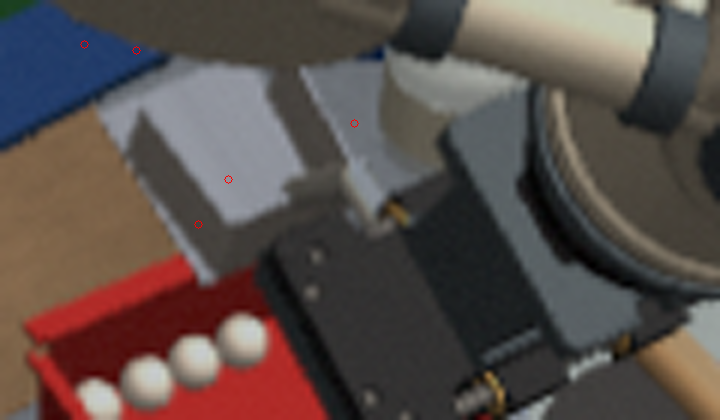

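The overlay shows the pan about 10 px below the prediction: the hard push rotated the scoop nose-down in the grip. I'll re-level it by pressing the pan flat on the tote floor. Then I'll creep under the balls with low force, sideways dither and the lip on the floor.

```bash
cat >> h.py <<'E'
FLOOR=3.9
def lx(y,z,a): return ((ctrl.current_tool_pos()-lip(tote(0,y,z),TOY,a)[0])@Rz(TOY)[:,0])*1e3
def level(x,y):
    go(tote(x,y,20),TOY,0,.15); go(tote(x,y,FLOOR-.2),TOY,0,.03); print("level",F())
def creep(y,w,a=-3,fmax=5,x1=101,z=FLOOR+.2):
    x=lx(y,z,a); sg=1; n=0; b=F(); log=[]
    go(tote(66,y,z),TOY,a,.06); x=66
    ex=Rz(TOY)[:,0]
    while x<x1 and n<40:
        sg=-sg; n+=1; x=min(x+2.5,x1)
        go(tote(x,y+sg*w,z),TOY,a,.06); f=float(ctrl.current_contact_force()@ex); log.append((round(x),round(f,1)))
        if f<-fmax: x-=3.5
    print(log)
    return x
def raise_(x,y,z=FLOOR+.2):
    for a in(4,14): go(tote(x-.7,y,z+80*np.sin(np.deg2rad(a))),TOY,a,.05)
    go(tote(x-3,y,80),TOY,20,.1); go(tote(x-5,y,250),TOY,25,.2); print("t",ctrl.current_t(),F())
E
python3 - <<'E'
from h import *
y=11
go(tote(58,y,120),TOY,0,.2); level(58,y)
x=creep(y,2.5); raise_(x,y)
s=ctrl.read_camera("side"); print(balls(s)); cv2.imwrite("pics/side7.png",s)
cv2.imwrite("pics/c9.png",cv2.resize(s[150:320,190:360],None,fx=2.4,fy=2.4,interpolation=cv2.INTER_CUBIC))
E
```

```text
level [ 0.3  0.7 -1.8]
[(68, -0.1), (71, -0.8), (74, 1.2), (76, -1.1), (78, 0.0), (81, -0.6), (84, -0.5), (86, -1.9), (88, -0.8), (91, 1.0), (94, -0.0), (96, 0.4), (98, 0.0), (101, -0.7)]
t 64.325 [ 0.4  0.2 -2.9]
[([84.0, -40.0], 32), ([87.0, 51.0], 26), ([-19.0, -45.0], 38)]
```

View pics/c9.png

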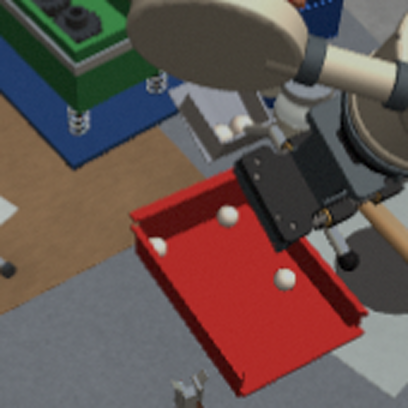

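Two balls are in the pan, visible at crop (222,133) and (240,125). Three are left in the tote. I'll pour these, then take the near-corner ball.

Run:
```python
from h import *
pour()
y=31.5
go(tote(58,y,200),TOY,0,.25); go(tote(58,y,100),TOY,0,.2)
s=ctrl.read_camera("side"); print(balls(s)); 
level(58,y)
x=creep(y,2); raise_(x,y)
s2=ctrl.read_camera("side"); print(balls(s2)); cv2.imwrite("pics/side8.png",s2)
cv2.imwrite("pics/c10.png",cv2.resize(np.hstack([s[90:270,170:300],s2[150:330,190:360]]),None,fx=2.4,fy=2.4,interpolation=cv2.INTER_CUBIC))
```

```text
poured [-0.2 -0.1 -2.1]
t 70.0417 [-1.1  1.3 -2.7]
[([87.0, 51.0], 28)]
level [ 0.3 -1.2 -2. ]
[(68, -0.1), (71, -0.2), (74, 1.5), (76, -1.2), (78, 1.0), (81, 0.4), (84, -0.3), (86, 0.1), (88, 0.6), (91, -0.5), (94, 0.5), (96, 0.1), (98, 0.1), (101, -1.2)]
t 79.675 [-0.2  0.6 -3.9]
[([-19.0, -45.0], 38)]
```

View pics/c10.png

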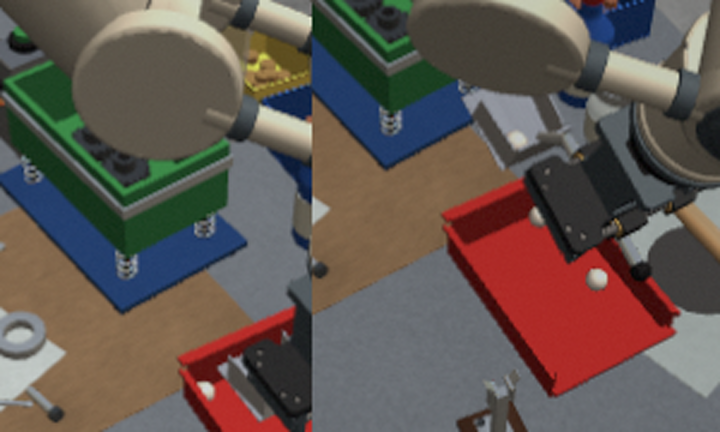

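One ball is in the pan (crop (517,140)). The last two are at tote (84,-40) and (-19,-45) mm. I'll pour this one, then do the far lane with a nose-down entry.

Run:
```python
from h import *
pour()
y=-32
go(tote(-58,y,230),TOY,-25,.25); go(tote(-58,y,30),TOY,-25,.15); go(tote(-58,y,FLOOR+1),TOY,-25,.04); print(F())
z=FLOOR+.3
go(tote(-40,y,z),TOY,-16,.08); go(tote(-15,y,z),TOY,-3,.08); print(F())
x=creep(y,2,z=z); raise_(x,y)
s2=ctrl.read_camera("side"); t=ctrl.read_camera("top"); print(balls(s2)); cv2.imwrite("pics/side9.png",s2)
cv2.imwrite("pics/c11.png",cv2.resize(np.hstack([t[130:310,230:360],s2[150:330,190:360]]),None,fx=2.4,fy=2.4,interpolation=cv2.INTER_CUBIC))
```

```text
poured [-0.5 -0.8 -2.7]
t 85.4 [ 0.6 -0.  -2.6]
[-0.4 -0.1 -2.3]
[-1.   0.5 -2.1]
[(68, 0.1), (71, -0.5), (74, -0.3), (76, -0.4), (78, 0.1), (81, -1.5), (84, -1.6), (86, -1.8), (88, 0.1), (91, 0.0), (94, -0.1), (96, 0.6), (98, -0.0), (101, -4.9)]
t 97.6 [-1.6  0.8 -3.3]
[]
```

View pics/c11.png

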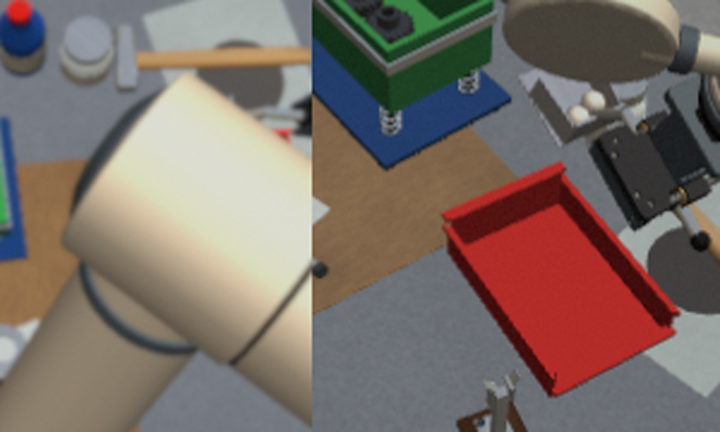

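The tote is empty and both last balls are in the pan (crop (577,115) and (594,100)). Next: pour, re-level the scoop and check the tub.

Run:
```python
from h import *
pour()
go(tote(50,0,230),TOY,0,.25); go(tote(50,0,60),TOY,0,.2); level(50,0); go(tote(40,0,200),TOY,0,.2)
S=np.array([.440,-.3105]); yw=np.deg2rad(84.6); R=Rz(yw)@FL
ctrl.goto([*S,.24],R)
t=ctrl.read_camera("top");s=ctrl.read_camera("side"); print(balls(s),ctrl.current_t())
cv2.imwrite("pics/top10.png",t);cv2.imwrite("pics/side10.png",s)
W=lambda h,S,v:(S<70)&(v>165)
for c,a,_ in blobs("top",t,W,(135,165,245,250),8): print("top",c,a)
a=cv2.resize(t[150:260,100:260],None,fx=2.5,fy=2.5,interpolation=cv2.INTER_CUBIC);b=cv2.resize(s[200:384,180:340],None,fx=2.5,fy=2.5,interpolation=cv2.INTER_CUBIC)
h=max(len(a),len(b)); a=cv2.copyMakeBorder(a,0,h-len(a),0,0,0); cv2.imwrite("pics/c12.png",np.hstack([a,b]))
o=np.array([*S,.259]); Rs=Rz(yw)
for q in((165,33,-83),(165,-33,-83),(-64,0,0)): print(proj("side",o+Rs@(np.array(q)/1e3)).round(1),proj("top",o+Rs@(np.array(q)/1e3)).round(1))
```

```text
poured [ 0.3  0.4 -1.3]
t 103.375 [ 0.2  0.8 -3.4]
level [ 1.3 -0.5 -2. ]
[] 108.6083
top [182.21, 206.89] 38
top [175.89, 223.07] 83
top [189.43, 223.43] 21
[233.5 251.6] [323.9 255.7]
[261.3 242.9] [326.1 231.7]
[295.3 312.8] [421.8 251.4]
```

View pics/c12.png

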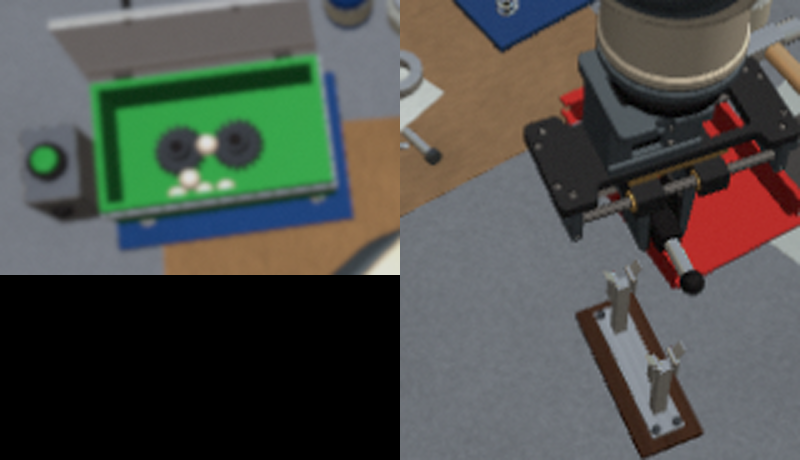

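All 5 balls and both gears are in the tub: balls at crop (207,145), (189,178), (180,190), (204,187) and (225,184). The scoop is level, with the knob matching the prediction. Next I'll press it into the clips.

Run:
```python
from h import *
S=np.array([.440,-.3105]); yw=np.deg2rad(84.6); ex=Rz(yw)[:2,0]
ctrl.move_l([*S,.10],vel=.15)
for z in(.094,.090,.086,.083,.0805,.079):
    c=ctrl.move_l([*S,z],vel=.03,contact_N=30); print(z,c,ctrl.current_tool_pos()[2].round(4),F(),np.round(ctrl.current_wrist_torque(),2))
    if c: break
ctrl.command_gripper(.5); print(F()); ctrl.move_l([*S,.16],vel=.2)
ctrl.command_gripper(0)
for d in(-.016,.016,0):
    p=S+ex*d; ctrl.move_l([*p,.125],vel=.15)
    c=ctrl.move_l([*p,.100],vel=.03,contact_N=22); print("top",d,c,ctrl.current_tool_pos()[2].round(4),F()); ctrl.move_l([*p,.13],vel=.1)
ctrl.move_l([*S,.30],vel=.25); ctrl.goto([.42,.10,.40],down(0,[.42,.1,.4]))
t=ctrl.read_camera("top");s=ctrl.read_camera("side");print(ctrl.current_t())
cv2.imwrite("pics/top11.png",t);cv2.imwrite("pics/side11.png",s)
D=lambda h,S,v:(v<60)
r=[]
for n,im,b in(("top",t,(364,244,392,264)),("top",t,(396,248,408,264)),("side",s,(262,310,290,345)),("side",s,(280,344,300,360))):
    for c,a,m in blobs(n,im,D,b,8): print("dark",n,c,a)
cv2.imwrite("pics/c13.png",np.hstack([cv2.resize(t[215:295,290:420],None,fx=3,fy=4*.75,interpolation=cv2.INTER_CUBIC),cv2.resize(s[275:384,210:330],None,fx=3,fy=3,interpolation=cv2.INTER_CUBIC)[:240]]))
```

```text
0.094 False 0.094 [ 0.3  0.9 -1.5] [-0.18  0.06  0.01]
0.09 False 0.0898 [-2.1 -0.7 -1.3] [-0.21  0.33  0.07]
0.086 False 0.0856 [-1.3 -0.9 -5. ] [-0.46  0.5   0.09]
0.083 False 0.0826 [-2.3 -1.9 -6.8] [-0.42  0.5   0.09]
0.0805 False 0.0802 [-3.  -0.8 -7.5] [-0.33  0.52  0.04]
0.079 False 0.0795 [-4.4  1.2  7. ] [0.26 1.01 0.08]
[-0.8  0.8  0. ]
top -0.016 True 0.1109 [-1.6  2.1 12.7]
top 0.016 True 0.1109 [-1.6  3.5 14.8]
top 0 True 0.1109 [-3.1  2.7 16.4]
119.5
dark top [380.85, 254.48] 106
dark top [401.8, 257.5] 10
dark side [277.4, 328.31] 232
dark side [289.7, 353.84] 61
```

View pics/c13.png

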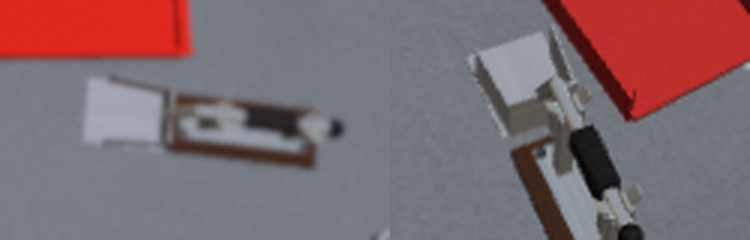

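The scoop is home vertically (block top at 110.9 mm at both ends), but it sits about 6 mm back along the rail compared with the start. I'll slide it forward.

Run:
```python
from h import *
S=np.array([.440,-.3105]); yw=np.deg2rad(84.6); ex=Rz(yw)[:,0]
g0=tri((378.61,254.33),(275.75,326.02))[0]; g1=tri((380.85,254.48),(277.4,328.31))[0]; k0=tri((399.8,257.5),(288.28,351.34))[0]; k1=tri((401.8,257.5),(289.7,353.84))[0]
d=((g1-g0)@ex+(k1-k0)@ex)/2; print((g1-g0).round(4),(k1-k0).round(4),d)
p=np.array([*S,.0812])+d*ex; ctrl.goto(p+[0,0,.15],Rz(yw)@FL); ctrl.command_gripper(.5)
print(ctrl.move_l(p,vel=.1,contact_N=6)); ctrl.command_gripper(0); print(F())
print(ctrl.move_l(p-d*ex,vel=.02,contact_N=20),F(),ctrl.current_tool_pos().round(4))
ctrl.command_gripper(.5); p=ctrl.current_tool_pos(); ctrl.move_l(p+[0,0,.08],vel=.2); ctrl.command_gripper(0)
for dd in(-.016,.016):
    q=S+ex[:2]*dd; ctrl.move_l([*q,.125],vel=.15); c=ctrl.move_l([*q,.100],vel=.03,contact_N=20); print("top",c,ctrl.current_tool_pos()[2].round(4)); ctrl.move_l([*q,.13],vel=.1)
ctrl.move_l([*S,.30],vel=.25)
p=bar(1.65)+[0,0,-.012]; R=down(TY+np.pi/2,bar(.8)+[0,0,.1]); ctrl.goto([.45,.10,.42],R)
t=ctrl.read_camera("top");s=ctrl.read_camera("side");print(ctrl.current_t())
cv2.imwrite("pics/top12.png",t);cv2.imwrite("pics/side12.png",s)
for n,im,b in(("top",t,(364,244,392,264)),("top",t,(396,248,408,264)),("side",s,(262,310,290,345)),("side",s,(280,344,300,360))):
    for c,a,m in blobs(n,im,lambda h,S,v:(v<60),b,8): print("dark",n,c,a)
# lid handle, bar when open
print([proj(n,bar(1.65)).round(1) for n in("top","side")])
for n,im,b in(("top",t,(140,125,215,155)),):
    for c,a,m in blobs(n,im,lambda h,S,v:(v<70),b,8): print("bar",n,c,a)
```

```text
[ 0.0001 -0.0063  0.0003] [ 0.0002 -0.0058 -0.0006] -0.006029574709882805
False
[-1.6 -0.1  3.5]
False [-3.  -3.1  2.7] [ 0.44   -0.3107  0.0813]
top True 0.111
top True 0.1109
131.5917
dark top [378.74, 254.24] 106
dark top [399.8, 257.5] 10
dark side [276.05, 325.89] 231
dark side [288.09, 351.26] 65
[array([172.8, 142.6]), array([253.9,  81.9])]
bar top [182.8, 141.31] 305
```

The scoop is back at its original station and fully seated. Next I'll shut the lid.

Run:
```python
from h import *
OFF=np.array([0,0,-.012]); b=bar(1.65); R=down(TY+np.pi/2,bar(.8))
ctrl.goto(b+[0,0,.13],R); ctrl.command_gripper(.3)
print("touch",ctrl.move_l(b+OFF,vel=.08,contact_N=6),F(),ctrl.current_tool_pos().round(4))
ctrl.command_gripper(0); w=ctrl.current_grip_width()*91; print("w",w,F())
if w<7: raise SystemExit("missed bar")
for th in np.linspace(1.65,.06,14)[1:]:
    ctrl.move_l(bar(th)+OFF,vel=.12); print(round(th,2),F(),round(ctrl.current_grip_width()*91,1))
print("shut",ctrl.move_l(bar(-.03)+OFF,vel=.03,contact_N=20),F(),ctrl.current_tool_pos().round(4),bar(0)+OFF)
ctrl.command_gripper(.5); p=ctrl.current_tool_pos(); ctrl.move_l(p+[0,0,.10],vel=.2); ctrl.command_gripper(0)
q=bar(0); ctrl.move_l(q+[0,0,.03],vel=.15); print("press",ctrl.move_l(q+[0,0,-.01],vel=.03,contact_N=15),ctrl.current_tool_pos().round(4),"bar top",q[2]+.005)
ctrl.move_l(q+[0,0,.15],vel=.2); B=np.array([.516,.4195]); ctrl.goto([*B,.30],down(TY,[*B,.3]))
t=ctrl.read_camera("top");s=ctrl.read_camera("side");print(ctrl.current_t())
cv2.imwrite("pics/top13.png",t);cv2.imwrite("pics/side13.png",s)
cv2.imwrite("pics/c14.png",cv2.resize(np.hstack([t[100:280,90:270],s[60:240,130:300]]),None,fx=2.2,fy=2.2,interpolation=cv2.INTER_CUBIC))
```

```text
touch False [ 0.1 -0.1 -1.2] [0.6838 0.2638 0.2921]
w 9.932776081324942 [ 2.1 -0.4  2.1]
1.53 [ 1.  -1.6  7.1] 8.7
1.41 [ 0.1 -2.1  9.7] 9.1
1.28 [-1.4 -2.3 10.6] 9.3
1.16 [-3.6 -3.7 11.9] 9.4
1.04 [-3.7 -3.6 10. ] 9.1
0.92 [-4.8 -2.9  7.2] 9.5
0.79 [-4.2 -4.9  4.5] 9.0
0.67 [-2.9 -4.3  0.1] 8.8
0.55 [-1.4 -4.6 -2.8] 8.9
0.43 [-0.5 -4.6 -3.6] 9.2
0.3 [-0.4 -4.7 -3.6] 9.3
0.18 [-1.3 -4.1 -3.3] 9.6
0.06 [-3.  -3.2 -1.8] 9.3
shut True [-1.4 -0.5  8.1] [0.5001 0.2338 0.2043] [0.50074922 0.23378858 0.2065    ]
press True [0.5007 0.2338 0.2235] bar top 0.2235
145.6
```

View pics/c14.png

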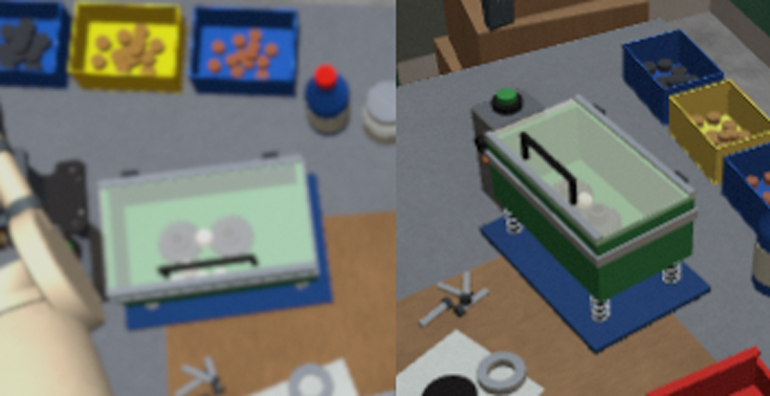

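The lid is shut: the bar top touched at exactly 223.5 mm and the rim is flush in both views. The gripper isn't visible over the button in the side view, so I'll check where it is before pressing.

Run:
```python
from h import *
p=ctrl.current_tool_pos(); print(p.round(4),ctrl.current_eef_rot().round(2).tolist(),proj("side",p).round(1),proj("side",[.516,.4195,.194]).round(1),np.round(ctrl.current_q(),1),ctrl.current_t())
s=ctrl.read_camera("side"); cv2.imwrite("pics/side14.png",s); print(np.abs(s.astype(int)-cv2.imread("pics/side13.png")).mean())
```

```text
[0.5162 0.419  0.3002] [[-0.99, -0.16, 0.0], [-0.16, 0.99, 0.0], [-0.0, 0.0, -1.0]] [176.   70.9] [179.3 102.1] [ 33.9  28.2  63.7  -0.   88.2 -65.3] 145.6
1.1430918375651042
```

The fingertips are there: tip at side (176,71), visible as the dark shape at the top of the crop. I'll press the button.

Run:
```python
from h import *
B=[.516,.4195]
ctrl.move_l([*B,.205],vel=.15)
c=ctrl.move_l([*B,.183],vel=.02,contact_N=14); print(c,ctrl.current_tool_pos().round(4),F()); ctrl.sleep(.3); print(ctrl.current_tool_pos().round(4),F())
ctrl.move_l([*B,.32],vel=.2); ctrl.sleep(.3); print(F(),ctrl.current_t())
```

```text
True [0.516  0.4195 0.1882] [-0.9  0.   7.5]
[0.5161 0.4195 0.1882] [-2.  -0.7 10.7]
[ 0.2  0.6 -0.2] 148.6667
```

```bash
python3 -c "
from bench import ctrl
print(ctrl.sign_off())"
```

```text
the job is handed in; nothing more can be done
None
```

The job is handed in: both gears and all 5 balls are in the tub, the scoop is back home in both clips, the lid is shut, and the start button was pressed fully down last; the clock read about 149 s after the press, and sign-off returned no verdict.

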